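# Lock the sample tube into the milk analyser's push-fit intake

### The arm

A 7-joint arm with a two-finger parallel gripper is mounted at the origin on the work surface. World frame = base frame: x ahead of the robot, y to its left, z up, the work surface at z = 0. Lengths are in m, angles in rad, forces in N, time in s.
With the tool pointing down it reaches from about 0.4 to 0.85 m from the base axis. Payload 10.4 kg.
Tool frame: the origin (TCP) lies at the centre of the arm's flange, where the gripper is bolted on; the fingertips stand 173 mm ahead of it and the grasp point (between the pads) lies grip_point_offset ahead of it (grip_point_offset is the distance from the TCP to the grasp point, in m); x points along the fingers, z is the direction in which the jaws open and shut, and the axes are right-handed (so a half turn about x gives the same grasp; the last joint's range is limited). The gripper opens to 85 mm and grips with 20 to 120 N. Pads are 22 mm wide; open, the fingers measure 114 mm over their backs; the gripper's body (76 mm by 85 mm) begins 54 mm behind the grasp point. The pads swing forward as they close: fully open they stand 13 mm farther back than shut.
Start: joints at [1.183, 0.332, -0.065, 1.46, 0.022, 1.35, -0.088], TCP at [0.223, -0.584, 0.405] pointing down, gripper open.
Joint ranges: [-2.6, 2.6], [-0.5, 2.12], [-1.47, 1.34], [0.16, 2.42], [-1.27, 4.41], [0.06, 2.06], [-2.6, 2.6]. Speed limits (rad/s): [2.22, 2.22, 2.79, 2.79, 3.14, 3.14, 3.14].

### API

Orientations are given as a rotation vector (axis times angle).
In Python, from bench import * gives the robot as it stands.
- The arm moves only by the shell command python3 -m pendant 'ROWS'. ROWS is JSON, a list that holds one entry, the list of rows, each a list of 5 numbers: the shift along the tool's x, y, z normalised to -1 to 1, where 1 is 800 mm, then the turn about the tool's x normalised to -1 to 1, where 1 is 30 degrees, then the opening, from 0 (shut) to 1 (fully open). In form: [[[tx, ty, tz, turn, claw], ...]]. A call has exactly 10 rows; each row is the pose to reach, as a shift and turn from the pose commanded when the call began, along the tool's axes at that moment; what a row does not reach only later rows make up. A row lasts 1/10 s, in which the tool goes at most 50 mm and 8.59 degrees, less where a joint would pass 70% of its speed; a pose out of reach is approached as far as the arm can. A call with a number of a shift or a turn outside -1 to 1 is refused whole. A call with a gripper value outside its range is refused whole. The fingers move at their own pace and stop on an object; the grip force is fixed at half the most. Time passes only in rows, so rows that repeat a pose let the fingers close, or fill a call up. It gives the time, the measured TCP pose, the force and the opening at its end, in the units of the state.
- state(): the state, without advancing time (a new reading comes with each control period).
- capture(name): name is "scene" or "top" or "wrist"; returns a dict with "color" (420x560x3 uint8, red, green, blue), "depth" (420x560 float32, m along the optical axis (not along the pixel's ray), 0 where there is no reading), "mtx" (3x3 intrinsics, pixels), "R" (3x3) and "t" (3): a world point X has camera coordinates R X + t. Camera axes: x right, y down, z forward; pixel columns grow to the right and rows downward; lengths in m; the calibration is good to about 2 mm. A picture is of the moment at which its call begins.
- finish_job(): hands the job in, once; it reports no verdict.
The state is a dict: "time_s": time; "joint_pos": joint angles; "qvel": joint speeds; "tau": joint torques, N m; "tcp_pos": TCP position; "orientation": TCP orientation; "force": force on the tool from outside, world axes, zero at the start; "wrist_torque": the same for the moment, N m; "grip_width": finger opening in m.
Only numpy, scipy, OpenCV 4.12 (cv2) and the standard library are available. Lean on these libraries where they do the work, as an engineer would, in place of code of your own. Each camera call takes 0.05 s, during which the arm holds its last target.

### The job

Take the taller, slimmer of the two tubes out of the rack and push it nose first down into the intake fitting until it has clicked home and locked, feeling for the seat and pressing gently so that its seal is not crushed. Then tug it lightly upward so that the collet inside lifts a little and proves the lock, without yanking, and let go, leaving it standing locked and upright and everything else undisturbed.

Things in the scene. Friction and masses are not known exactly. Their poses are not given: they have to be found in the camera images.
- tube: sample tube, about 70 g, loose, upright in either rack hole. Origin: centre of its nose (lowest point), z up the tube. From the nose: cone 8 to 16 mm diameter over 5 mm, bead 16 mm diameter up to 14 mm with a flat shoulder on top, steel stem 10 mm diameter up to 90 mm, grey plastic grip sleeve 20 mm diameter from 90 to 120 mm, steel pipe end 10 mm diameter up to 135 mm.
- tube_grip (a point): middle of the tube's grip sleeve, 105 mm above its nose, on its axis
- spare: bystander: the other tube in the rack, shorter and fatter: 85 mm tall, steel stem 14 mm diameter, grey sleeve 28 mm diameter from 50 to 82 mm above its lower end (origin, z up). Leave it in the rack.
- rack: white plastic block, fixed, 70 mm (x) by 160 mm (y) by 45 mm high, origin at the centre of its underside. Two 19 mm holes at y = -40 and +40 mm on its middle line, floors 6 mm above the bench: tubes stand there, a little loose.
- fitting: intake fitting, fixed: foot plate 110 (x) by 90 (y) by 12 mm, grey round body, 57 mm diameter, up to 80 mm, steel funnel ring up to 88 mm. Origin: centre of the underside, z up the bore: 19 mm diameter, widening to 29 mm in the funnel. Hidden inside: sprung seal seat and, 13 mm higher, sprung collet with two latches. Pushed 0.7 mm (4 N) into the seat the tube locks; over 18 N, in or out, harms it.
- mouth (a point): centre of the funnel's rim, on the bore axis, 88 mm above the fitting's underside. The nose meets the free seat somewhere 48 to 74 mm below this rim, different every time, not measured: feel for it. From about 16 mm before the seat the cone spreads the latches (a bump of 4 to 8 N over 5 mm); the bead then slides on with little force to the seat, whose spring takes 6 N per mm.
- bottle: bystander: loose amber reagent bottle, 60 mm diameter, 130 mm tall, origin at its underside
- beaker: bystander: loose empty glass beaker, 76 mm diameter, 90 mm tall, origin at its underside
- collet (a joint): how far the hidden collet with its latches is drawn up by a tug on the locked tube, m: 0 at rest; it begins to rise at 1 to 5 N of pull, 1 mm takes about 7.5 N, then 2.5 N more per mm (18 N at 5 mm is a yank). It springs back. A tube that is not locked slides out with some 1 to 2 N and leaves it at 0.
There are look-alikes about, which are no part of the job. Leave any green or red look-alike of the fitting alone.

How it is judged:
On the way, in this order (a step that is already met when the one before it is completed fails the run):
1. the tube's nose is pushed more than 40 mm down into the fitting (z of tube in the frame of fitting below 0.048 m and horizontal distance between tube and mouth below 0.004 m), for 0.2 s.
2. a light upward tug draws the collet up by more than 1 mm, which only a locked tube can do (all of step 1 and value of joint collet above 0.001 m), for 0.1 s.
At the end, for the whole second after the job is handed in: the tube stands at rest in the fitting: nose less than 42 mm above the fitting's underside (locked, it stands at 13 to 40 mm) and within 4 mm of the bore axis, tilted less than 0.12 rad, the collet back down (within 0.8 mm) (z of tube in the frame of fitting below 0.042 m and horizontal distance between tube and mouth below 0.004 m and angle between tube's own z axis and vertical below 0.12 rad and value of joint collet below 0.0008 m and linear speed of tube below 0.02 m/s); the robot touches nothing.
It fails at once if the tube is pressed or pulled against the fitting with more than 18 N (contact force between tube and fitting above 18 N).
It fails at once if the spare tube, the bottle or the beaker is moved more than 15 mm (distance of any of spare, bottle, beaker from where it was at the start of the episode above 0.015 m).
It also fails if it takes over 51 s, if anything falls off the work surface, if the arm or the gripper's body presses on something with over 40 N, if the wrist force passes 120 N, or if a joint passes its speed limit or range.

## Working session

There is one attempt and no reset: what is moved stays moved. The work goes in short steps, Python scripts to look and compute and a shell command to move; the robot and the scene stay as the last step left them, time stands still between calls to the robot, and variables do not carry over. Pictures are saved under pics/ and viewed, and the job is handed in when it is done.

```bash
ls; mkdir -p pics
python3 - <<'E'
from bench import *
import cv2
s=state(); print(s)
try: print(grip_point_offset)
except Exception as e: print(e)
for n in ("scene","top","wrist"):
    c=capture(n); cv2.imwrite(f"pics/{n}0.png",c["color"][:,:,::-1]); print(n,c["mtx"].round(1).tolist(),c["R"].round(3).tolist(),c["t"].round(3).tolist())
E
```

```text
pics
{'time_s': 0.0, 'joint_pos': array([ 1.18341919,  0.33286162, -0.06469702,  1.4609618 ,  0.0215897 ,
        1.34989427, -0.08849646]), 'qvel': array([ 0.00091407,  0.00032726,  0.00143781,  0.00097489, -0.00117588,
        0.0013433 , -0.00071193]), 'tau': array([-1.41565652e-03, -6.25454664e+01,  4.81012592e-02, -3.91609168e+01,
        1.60428614e-02,  9.89155989e-03, -1.51151539e-05]), 'tcp_pos': array([ 0.22292035, -0.58374842,  0.40391237]), 'orientation': array([ 0.937211  ,  1.36122293, -0.935952  ]), 'force': array([0.13568489, 0.91992682, 0.25473023]), 'wrist_torque': array([ 0.0001464 ,  0.03238669, -0.02269476]), 'grip_width': 0.08552360475661364}
0.1547
scene [[475.0, 0.0, 280.8], [0.0, 475.0, 212.8], [0.0, 0.0, 1.0]] [[0.627, 0.779, -0.003], [0.417, -0.338, -0.844], [-0.658, 0.528, -0.537]] [-0.447, -0.13, 1.366]
top [[425.1, 0.0, 273.8], [0.0, 425.1, 208.7], [0.0, 0.0, 1.0]] [[-0.022, -0.999, 0.028], [-0.992, 0.018, -0.127], [0.127, -0.031, -0.991]] [0.072, 0.586, 1.115]
wrist [[321.0, 0.0, 277.4], [0.0, 321.0, 215.8], [0.0, 0.0, 1.0]] [[0.357, -0.934, -0.002], [-0.889, -0.341, 0.306], [-0.287, -0.108, -0.952]] [-0.624, -0.038, 0.38]
```

View pics/scene0.png

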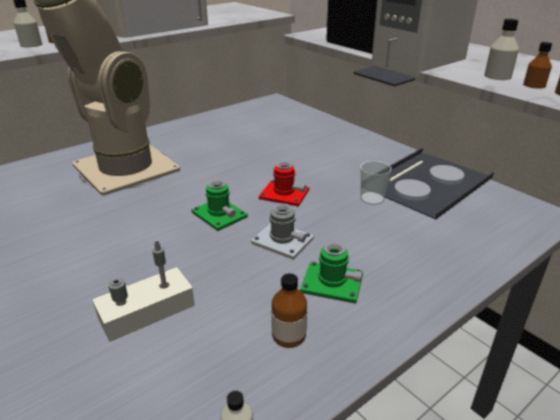

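View pics/top0.png

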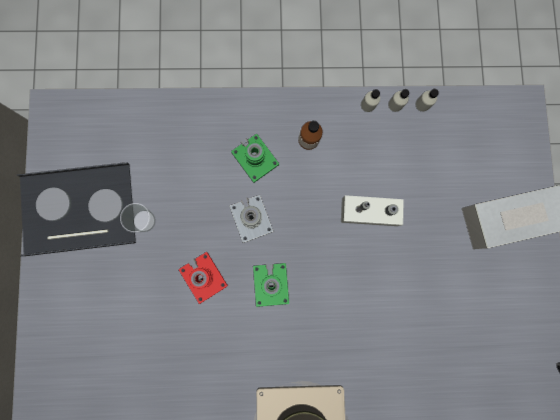

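View pics/wrist0.png

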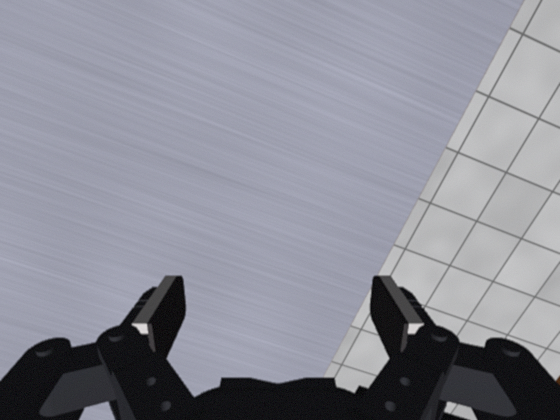

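The scene shows the rack at (145,300), with the tall tube at (160,255) and the spare at (118,290). The grey fitting is at (283,225), with green and red look-alikes around it, the bottle at (290,310) and the beaker at (374,183). In the top view the tall tube is at (365,206), the spare at (392,210), the grey fitting at (251,216), the bottle at (310,135) and the beaker at (140,218). Next I'll enlarge these crops and measure.

```bash
cat > h.py <<'E'
import numpy as np, cv2
from bench import *
def ray(c,u,v):
    d=c["R"].T@np.linalg.inv(c["mtx"])@np.array([u,v,1.]); o=-c["R"].T@c["t"]; return o,d
def onz(c,u,v,z):
    o,d=ray(c,u,v); return o+d*(z-o[2])/d[2]
def cloud(c):
    h,w=c["depth"].shape; u,v=np.meshgrid(np.arange(w),np.arange(h)); D=c["depth"]
    P=np.linalg.inv(c["mtx"])@np.stack([u*D,v*D,D]).reshape(3,-1)
    X=(c["R"].T@(P-c["t"][:,None])).T.reshape(h,w,3); X[D==0]=np.nan; return X
def proj(c,X):
    p=c["mtx"]@(c["R"]@np.asarray(X,float)+c["t"]); return p[:2]/p[2]
def tri(rays):
    A=np.zeros((3,3));b=np.zeros(3)
    for o,d in rays:
        d=d/np.linalg.norm(d);M=np.eye(3)-np.outer(d,d);A+=M;b+=M@o
    return np.linalg.solve(A,b)
E
python3 - <<'E'
from h import *
for n,boxes in (("scene",[(80,225,210,345),(240,190,330,260)]),("top",[(330,185,420,235),(220,185,290,250)])):
    c=capture(n); ims=[]
    np.savez(f"{n}.npz",**c)
    for i,(a,b,e,f) in enumerate(boxes):
        im=cv2.resize(c["color"][b:f,a:e,::-1],None,fx=6,fy=6,interpolation=cv2.INTER_CUBIC)
        cv2.imwrite(f"pics/{n}_c{i}.png",im[:600,:800])
    X=cloud(c)
    for (u,v) in ([(160,243),(162,275),(118,284),(145,285),(283,210),(283,245),(290,310),(374,180)] if n=="scene" else [(365,206),(359,209),(392,210),(378,215),(251,216),(251,205),(240,228),(310,130),(140,218)]):
        print(n,u,v,X[v,u].round(3))
E
```

```text
scene 160 243 [ 0.4   -0.092  0.   ]
scene 162 275 [ 0.587 -0.172  0.073]
scene 118 284 [ 0.581 -0.248  0.088]
scene 145 285 [ 0.561 -0.197  0.045]
scene 283 210 [0.558 0.131 0.076]
scene 283 245 [0.59  0.105 0.013]
scene 290 310 [ 0.809 -0.059  0.085]
scene 374 180 [0.588 0.389 0.074]
top 365 206 [ 0.579 -0.167  0.125]
top 359 209 [ 0.579 -0.165  0.066]
top 392 210 [ 0.571 -0.245  0.093]
top 378 215 [ 0.564 -0.221  0.043]
top 251 216 [0.569 0.122 0.037]
top 251 205 [0.603 0.122 0.01 ]
top 240 228 [0.539 0.153 0.012]
top 310 130 [ 0.778 -0.035  0.124]
top 140 218 [0.573 0.428 0.003]
```

View pics/scene_c0.png

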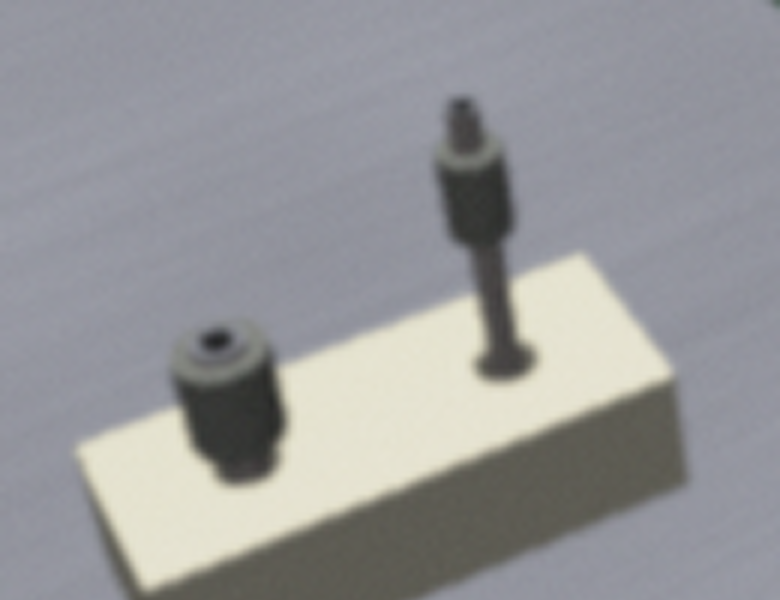

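View pics/scene_c1.png

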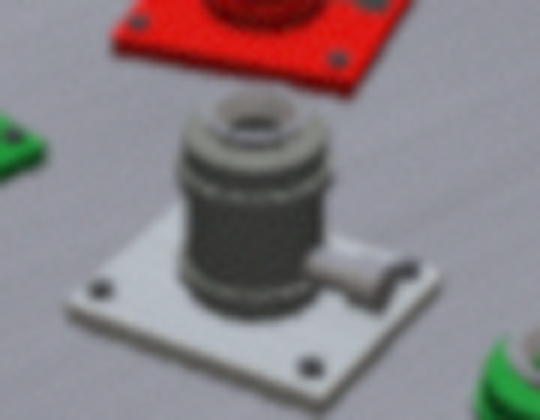

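View pics/top_c0.png

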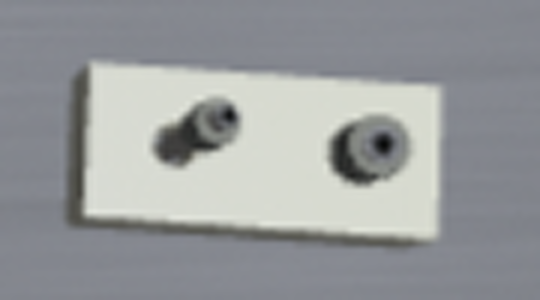

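View pics/top_c1.png

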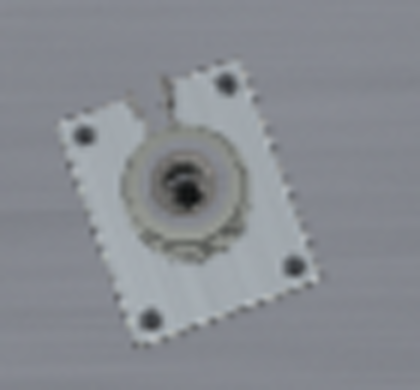

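Run:
```python
from h import *
S=dict(np.load("scene.npz"));T=dict(np.load("top.npz"))
f=lambda x,y,a,b:((x+.5)/6-.5+a,(y+.5)/6-.5+b)
pt=f(227,115,330,185);ps=f(460,103,80,225)
print("pipe top",pt,ps,onz(T,*pt,.141),onz(S,*ps,.141),tri([ray(T,*pt),ray(S,*ps)]))
st=f(215,122,330,185);ss=f(471,150,80,225)
print("sleeve top",onz(T,*st,.126),onz(S,*ss,.126),tri([ray(T,*st),ray(S,*ss)]))
mt=f(185,184,220,185);ms=f(253,115,240,190)
print("mouth",onz(T,*mt,.088),onz(S,*ms,.088),tri([ray(T,*mt),ray(S,*ms)]))
# rack top plane & hole; corners
cs=[f(88,62,330,185),f(440,85,330,185),f(437,240,330,185),f(84,214,330,185)]
R=[onz(T,*p,.045) for p in cs];print("rack",np.round(R,4).tolist(),np.mean(R,0))
cs=[f(78,445,80,225),f(585,253,80,225),f(675,375,80,225),f(145,592,80,225)]
R=[onz(S,*p,.045) for p in cs];print("rackS",np.round(R,4).tolist(),np.mean(R,0))
cs=[f(62,122,220,185),f(238,65,220,185),f(318,278,220,185),f(140,345,220,185)]
R=[onz(T,*p,.012) for p in cs];print("foot",np.round(R,4).tolist(),np.mean(R,0))
h=onz(S,*f(505,362,80,225),.045);print("hole",h)
# rotation
from scipy.spatial.transform import Rotation as Ro
s=state();M=Ro.from_rotvec(s["orientation"]).as_matrix();print(M.round(4))
# bottle,beaker nearest
XT=cloud(T); 
X=XT.reshape(-1,3); m=(X[:,2]>.1)&(X[:,0]>.3); print(X[m].min(0),X[m].max(0))
```

```text
pipe top (367.4166666666667, 203.75) (156.25, 241.75) [ 0.58238038 -0.16902076  0.141     ] [ 0.58090344 -0.16905293  0.141     ] [ 0.58213115 -0.16915385  0.14173172]
sleeve top [ 0.58154599 -0.16764052  0.126     ] [ 0.58378588 -0.16935866  0.126     ] [ 0.58167116 -0.16829792  0.12426312]
mouth [0.56521022 0.12241753 0.088     ] [0.56755539 0.11951698 0.088     ] [0.56515897 0.12207256 0.0858924 ]
rack [[0.6207, -0.1315, 0.045], [0.6073, -0.2914, 0.045], [0.5369, -0.2857, 0.045], [0.5518, -0.1267, 0.045]] [ 0.5791867  -0.20884138  0.045     ]
rackS [[0.5368, -0.2847, 0.045], [0.5509, -0.1256, 0.045], [0.6203, -0.1326, 0.045], [0.6069, -0.2918, 0.045]] [ 0.57872751 -0.20867812  0.045     ]
foot [[0.6036, 0.1804, 0.012], [0.6287, 0.099, 0.012], [0.5293, 0.0641, 0.012], [0.5004, 0.1459, 0.012]] [0.56551582 0.12232601 0.012     ]
hole [ 0.58251787 -0.16992595  0.045     ]
[[-2.000e-04  9.342e-01  3.568e-01]
 [ 5.000e-04  3.568e-01 -9.342e-01]
 [-1.000e+00 -0.000e+00 -6.000e-04]]
[ 0.57305162 -0.176888    0.10009464] [ 0.80245747 -0.02699411  0.14386283]
```

The two views agree. The tube is at (0.582, -0.169) and matches the hole computed from the rack outline. The mouth is at (0.5655, 0.122) and matches the foot-plate centre. Jaws stay in their present orientation, since the fingertips stay above the spare. I'll move over the tube.

```bash
python3 -m pendant '[[[0,0.03,-0.016,0,1],[0,0.085,-0.045,0,1],[0,0.14,-0.075,0,1],[0,0.194,-0.104,0,1],[0,0.248,-0.133,0,1],[0,0.302,-0.162,0,1],[0,0.356,-0.191,0,1],[0,0.41,-0.22,0,1],[0,0.464,-0.249,0,1],[0,0.51,-0.274,0,1]]]'; python3 -c "
from bench import *;s=state();print(s['tcp_pos'],s['orientation'],s['joint_pos'].round(2))"
```

```text
time_s: 1.25
tcp_pos: [0.5273, -0.2311, 0.4049]
orientation: [0.936, 1.36, -0.935]
force: [0.6, -0.5, -0.3]
grip_width: 0.0855
[ 0.52725378 -0.23108474  0.40485349] [ 0.93574449  1.3601263  -0.93508694] [ 0.64  0.25 -0.37  1.58  0.09  1.33 -0.94]
```

```bash
python3 -m pendant '[[[0,0.03,-0.016,0,1],[0,0.06,-0.032,0,1],[0,0.0916,-0.048,0,1],[0,0.0916,-0.048,0,1],[0.04,0.0916,-0.048,0,1],[0.07,0.0916,-0.048,0,1],[0.0875,0.0916,-0.048,0,1],[0.0875,0.0916,-0.048,0,1],[0.0875,0.0916,-0.048,0,1],[0.0875,0.0916,-0.048,0,1]]]'
python3 - <<'E'
from h import *
s=state();print(s['tcp_pos'],s['orientation'],s['force'])
for n in ("scene","wrist"):
    c=capture(n); cv2.imwrite(f"pics/{n}1.png",c["color"][:,:,::-1]); np.savez(f"{n}1.npz",**c)
E
```

```text
time_s: 2.25
tcp_pos: [0.5811, -0.1717, 0.3363]
orientation: [0.937, 1.358, -0.936]
force: [0.2, -0.3, 0.8]
grip_width: 0.0853
[ 0.5810544  -0.17171909  0.33625834] [ 0.93683036  1.35767468 -0.9357937 ] [ 0.24473804 -0.29241917  0.82999944]
```

View pics/wrist1.png

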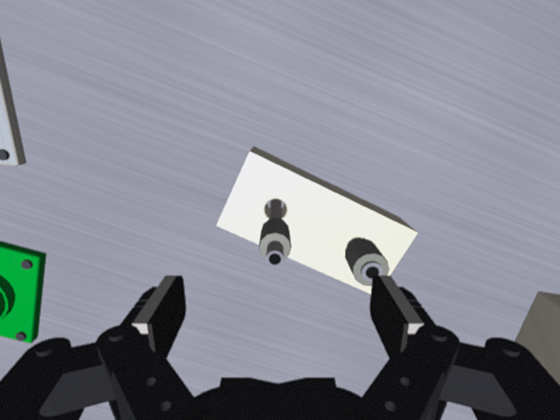

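View pics/scene1.png

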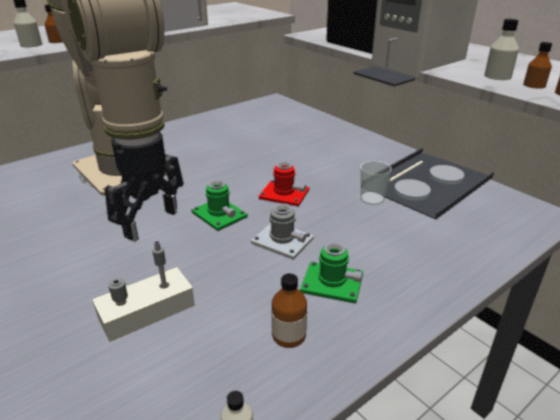

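The wrist view shows the tube's pipe end at (274,258), close to the jaw mid-line (about 278). I'll cross-check that and compute the remaining shift.

Run:
```python
from h import *
from scipy.spatial.transform import Rotation as Ro
W=dict(np.load("wrist1.npz"))
for n,p,z in (("pipe top",(274.5,258),.141),("sleeve top",(274.5,248.5),.126),("hole",(275.5,209),.045)): print(n,onz(W,*p,z))
P=np.array([onz(W,*p,.045) for p in((251,148),(417,232),(217,226))]);print("corners",P)
s=state();M=Ro.from_rotvec(s["orientation"]).as_matrix();print(s["tcp_pos"],M.round(4), (M.T@(np.array([.582,-.169,.266])-s["tcp_pos"])/.8).round(4))
```

```text
pipe top [ 0.58343214 -0.16875949  0.141     ]
sleeve top [ 0.58266122 -0.16892886  0.126     ]
hole [ 0.58352309 -0.16883936  0.045     ]
corners [[ 0.62386081 -0.13264205  0.045     ]
 [ 0.60778887 -0.29034879  0.045     ]
 [ 0.55139351 -0.12737346  0.045     ]]
[ 0.58098987 -0.17163408  0.33601697] [[ 2.000e-03  9.342e-01  3.566e-01]
 [-7.000e-04  3.566e-01 -9.342e-01]
 [-1.000e+00  1.600e-03  1.400e-03]] [ 0.0875  0.0022 -0.0027]
```

```bash
python3 -m pendant '[[[0.02,0.0025,-0.0027,0,1],[0.055,0.0025,-0.0027,0,1],[0.08,0.0025,-0.0027,0,1],[0.087,0.0025,-0.0027,0,1],[0.087,0.0025,-0.0027,0,1],[0.087,0.0025,-0.0027,0,0],[0.087,0.0025,-0.0027,0,0],[0.087,0.0025,-0.0027,0,0],[0.087,0.0025,-0.0027,0,0],[0.087,0.0025,-0.0027,0,0]]]'
python3 - <<'E'
from h import *
s=state();print(s['tcp_pos'],s['orientation'],s['force'],s["grip_width"])
for n in ("scene",):
    c=capture(n); cv2.imwrite(f"pics/{n}2.png",cv2.resize(c["color"][150:350,50:250,::-1],None,fx=3,fy=3)); np.savez(f"{n}2.npz",**c)
E
```

```text
time_s: 3.35
tcp_pos: [0.582, -0.1689, 0.2657]
orientation: [0.936, 1.359, -0.936]
force: [0.0, -0.0, 1.6]
grip_width: 0.0184
[ 0.58199394 -0.16889749  0.26571377] [ 0.93648682  1.35881418 -0.93618026] [ 0.03568579 -0.00967192  1.57571507] 0.0183968397678687
```

View pics/scene2.png

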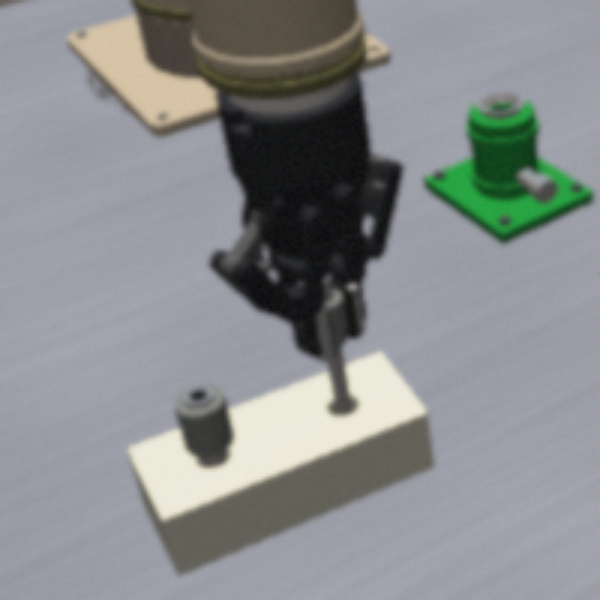

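Grip width is 18.4 mm on the 20 mm sleeve, so the tube is held. The picture shows the pads on the sleeve at about (340,300). Next I lift it and carry it toward the fitting.

```bash
python3 -m pendant '[[[-0.02,0,0,0,0],[-0.06,0,0,0,0],[-0.105,0,0,0,0],[-0.13,0.003,-0.01,0,0],[-0.13,0.018,-0.055,0,0],[-0.13,0.036,-0.11,0,0],[-0.13,0.054,-0.165,0,0],[-0.13,0.072,-0.22,0,0],[-0.13,0.09,-0.275,0,0],[-0.13,0.102,-0.318,0,0]]]'; python3 -m pendant '[[[0,0.005,-0.015,0,0],[0,0.0085,-0.029,0,0],[0,0.0085,-0.029,0,0],[0,0.0085,-0.029,0,0],[0,0.0085,-0.029,0,0],[0,0.0085,-0.029,0,0],[0,0.0085,-0.029,0,0],[0,0.0085,-0.029,0,0],[0,0.0085,-0.029,0,0],[0,0.0085,-0.029,0,0]]]'
python3 - <<'E'
from h import *
s=state();print(s['tcp_pos'],s['orientation'],s['force'],s["wrist_torque"],s["grip_width"])
for n in ("scene","top","wrist"):
    c=capture(n); np.savez(f"{n}3.npz",**c);cv2.imwrite(f"pics/{n}3.png",c["color"][:,:,::-1])
    if n=="scene": cv2.imwrite(f"pics/{n}3z.png",cv2.resize(c["color"][120:270,220:370,::-1],None,fx=4,fy=4))
E
```

```text
time_s: 4.4
tcp_pos: [0.5665, 0.1012, 0.3704]
orientation: [0.935, 1.36, -0.934]
force: [-0.1, 0.5, -0.1]
grip_width: 0.0188
time_s: 5.4
tcp_pos: [0.5653, 0.1221, 0.3691]
orientation: [0.936, 1.36, -0.936]
force: [-0.7, -0.1, -0.8]
grip_width: 0.0182
[0.56534747 0.12205965 0.36912412] [ 0.936414    1.35989617 -0.93642443] [-0.73791247 -0.14399007 -0.82725773] [0.07235726 0.02796004 0.0337781 ] 0.018168395513009947
```

View pics/scene3z.png

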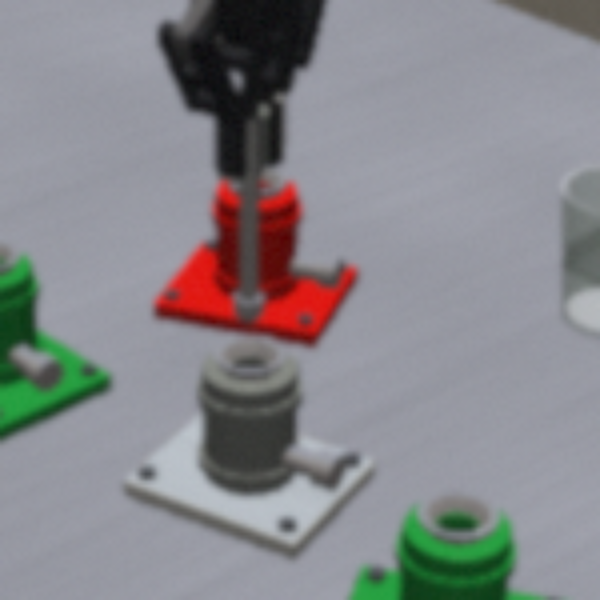

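View pics/wrist3.png

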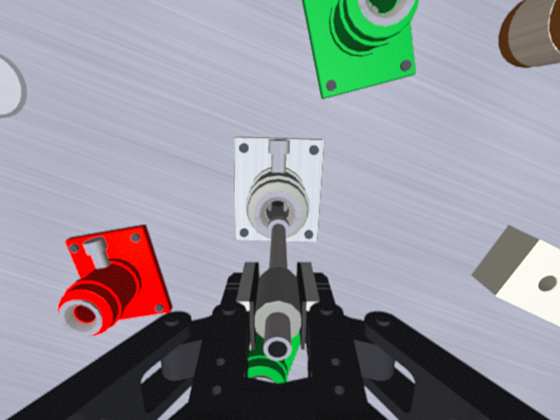

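View pics/top3.png

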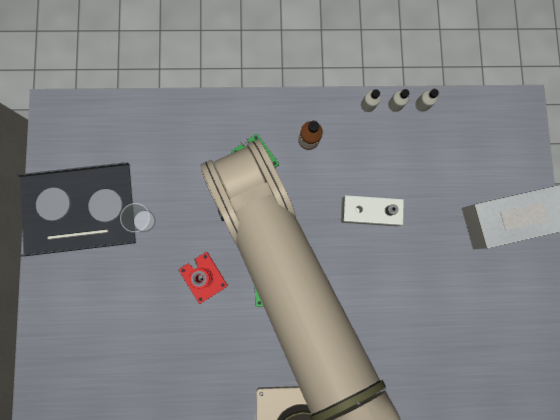

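The top view confirms the rack hole at (360,209) is empty, with the spare still at (392,210). In the scene the nose hangs over the grey fitting. I'll zoom the wrist view.

Run:
```python
from h import *
W=dict(np.load("wrist3.npz"));S=dict(np.load("scene3.npz"))
cv2.imwrite("pics/w3z.png",cv2.resize(W["color"][160:260,220:340,::-1],None,fx=6,fy=6,interpolation=cv2.INTER_CUBIC))
cv2.imwrite("pics/s3z.png",cv2.resize(S["color"][140:240,240:340,::-1],None,fx=6,fy=6,interpolation=cv2.INTER_CUBIC))
```

```text
(no output)
```

View pics/w3z.png

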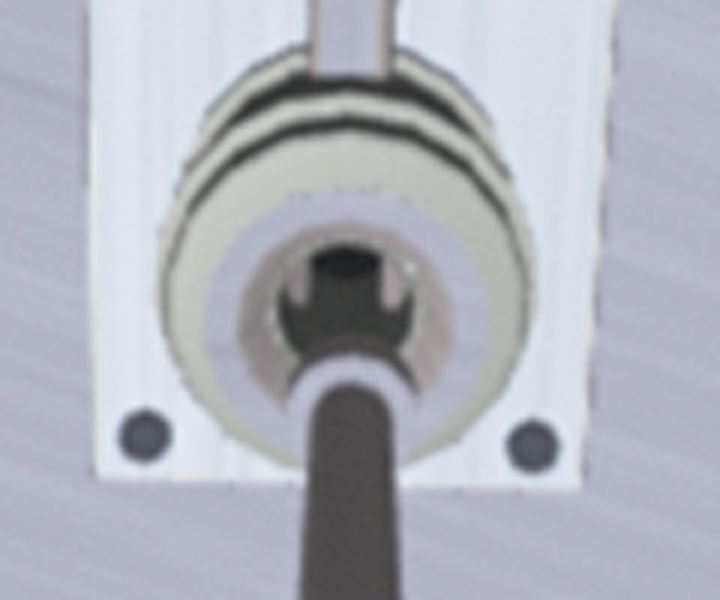

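View pics/s3z.png

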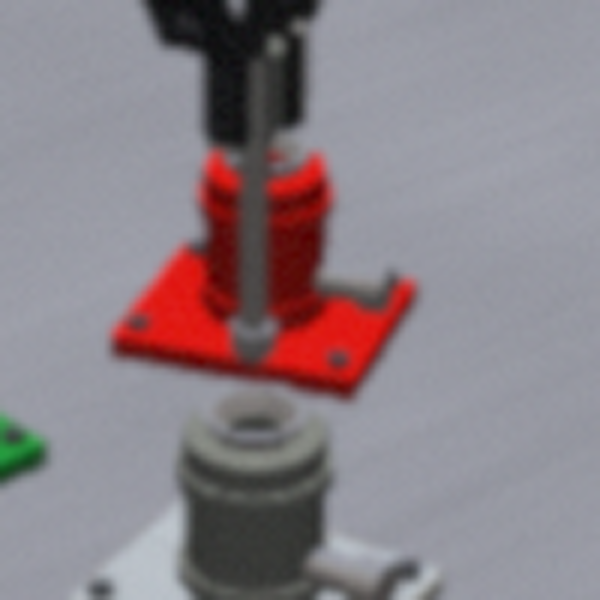

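Run:
```python
from h import *
W=dict(np.load("wrist3.npz"));S=dict(np.load("scene3.npz"))
f=lambda x,y,a,b:((x+.5)/6-.5+a,(y+.5)/6-.5+b)
o,d=ray(W,280,200); print("cam",o, "R",W["R"].round(3).tolist())
# wrist: left/right extremes & top of shoulder ring at z=.1234 ; rim at .088
zs=.3691-.2597+.014
for n,p,z in (("sh L",(287,405),zs),("sh R",(415,405),zs),("sh top",(351,352),zs),("rimoutL",(205,310),.088),("rimoutR",(488,310),.088),("rimout top",(348,190),.088),("rim in L",(238,310),.088),("rim in R",(458,310),.088),("rim in top",(348,222),.088)):
    print(n,onz(W,*f(*p,220,160),z).round(4))
n=f(250,358,240,140);m=f(253,415,240,140);b=f(254,331,240,140)
print("scene nose",onz(S,*n,zs-.014),"sh",onz(S,*b,zs-.004),"mouth",onz(S,*m,.088))
for dd in ((0,0),):
    for k,C in (("nose",(.5653,.1221,zs-.014)),("mouth",(.5653,.1221,.088))): print(k,proj(S,C),proj(W,C))
print(n,m)
```

```text
cam [0.64022123 0.15120679 0.3374282 ] R [[0.357, -0.934, -0.0], [-0.889, -0.34, 0.306], [-0.286, -0.109, -0.952]]
sh L [0.5655 0.1303 0.1234]
sh R [0.5709 0.1161 0.1234]
sh top [0.5743 0.1256 0.1234]
rimoutL [0.5619 0.1419 0.088 ]
rimoutR [0.5756 0.1061 0.088 ]
rimout top [0.5844 0.1298 0.088 ]
rim in L [0.5635 0.1378 0.088 ]
rim in R [0.5742 0.1099 0.088 ]
rim in top [0.5803 0.1282 0.088 ]
scene nose [0.56422066 0.12090471 0.1094    ] sh [0.56384068 0.12303463 0.1194    ] mouth [0.56755539 0.11951698 0.088     ]
nose [282.01429842 199.27049746] [278.05762611 224.60285968]
mouth [282.02863909 207.90908315] [278.01724891 215.88476439]
(281.25, 199.25) (281.75, 208.75)
```

The wrist view puts the bead shoulder and rim centres within about 0.5 mm of each other. The tube sits roughly 0.5 mm toward +tool z, so I shift it back by that. Then I lower the nose 26 mm into the bore, still above any possible latch.

```bash
python3 -m pendant '[[[0.006,0,-0.0006,0,0],[0.012,0,-0.0006,0,0],[0.018,0,-0.0006,0,0],[0.025,0,-0.0006,0,0],[0.032,0,-0.0006,0,0],[0.039,0,-0.0006,0,0],[0.046,0,-0.0006,0,0],[0.053,0,-0.0006,0,0],[0.059,0,-0.0006,0,0],[0.059,0,-0.0006,0,0]]]'
python3 - <<'E'
from h import *
s=state();print(s['tcp_pos'],s['force'],s["wrist_torque"],s["grip_width"])
c=capture("wrist"); cv2.imwrite("pics/w4z.png",cv2.resize(c["color"][160:280,210:350,::-1],None,fx=5,fy=5,interpolation=cv2.INTER_CUBIC))
E
```

```text
time_s: 6.55
tcp_pos: [0.565, 0.1224, 0.3211]
orientation: [0.936, 1.361, -0.937]
force: [-0.1, 0.1, -0.1]
grip_width: 0.0189
[0.56500493 0.12242227 0.32109714] [-0.09577506  0.05197897 -0.07160673] [-0.05086837 -0.05800336  0.03380189] 0.018926170299564803
```

View pics/w4z.png

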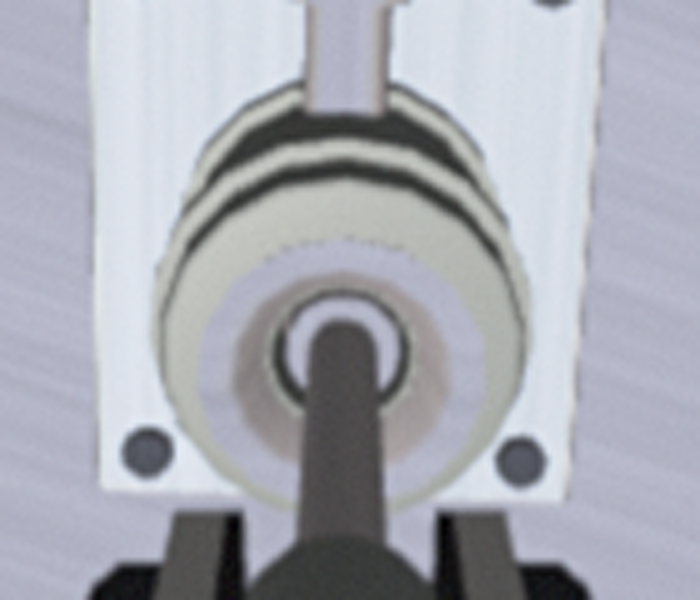

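The bead (shoulder at about (345,345)) sits concentrically in the bore with no side force. Now I feel for the latch bump in small steps.

```bash
python3 -m pendant '[[[0.001,0,0,0,0],[0.002,0,0,0,0],[0.003,0,0,0,0],[0.004,0,0,0,0],[0.005,0,0,0,0],[0.006,0,0,0,0],[0.007,0,0,0,0],[0.007,0,0,0,0],[0.007,0,0,0,0],[0.007,0,0,0,0]]]'
python3 -m pendant '[[[0.0005,0,0,0,0],[0.001,0,0,0,0],[0.0015,0,0,0,0],[0.002,0,0,0,0],[0.0025,0,0,0,0],[0.003,0,0,0,0],[0.0035,0,0,0,0],[0.0035,0,0,0,0],[0.0035,0,0,0,0],[0.0035,0,0,0,0]]]'
```

```text
time_s: 7.6
tcp_pos: [0.5652, 0.1225, 0.3163]
orientation: [0.936, 1.36, -0.936]
force: [0.8, -0.7, -1.3]
grip_width: 0.0184
time_s: 8.6
tcp_pos: [0.5652, 0.1226, 0.3136]
orientation: [0.937, 1.36, -0.936]
force: [-1.2, 0.7, 1.6]
grip_width: 0.0187
```

```bash
python3 -m pendant '[[[0.0005,0,0,0,0],[0.001,0,0,0,0],[0.0015,0,0,0,0],[0.002,0,0,0,0],[0.0025,0,0,0,0],[0.003,0,0,0,0],[0.0035,0,0,0,0],[0.0035,0,0,0,0],[0.0035,0,0,0,0],[0.0035,0,0,0,0]]]'
```

```text
time_s: 9.6
tcp_pos: [0.5652, 0.1225, 0.3107]
orientation: [0.936, 1.36, -0.936]
force: [0.6, 0.2, 2.9]
grip_width: 0.0181
```

```bash
python3 -m pendant '[[[0.0005,0,0,0,0],[0.001,0,0,0,0],[0.0015,0,0,0,0],[0.002,0,0,0,0],[0.0025,0,0,0,0],[0.0025,0,0,0,0],[0.0025,0,0,0,0],[0.0025,0,0,0,0],[0.0025,0,0,0,0],[0.0025,0,0,0,0]]]'
```

```text
time_s: 10.6
tcp_pos: [0.5651, 0.1225, 0.3085]
orientation: [0.936, 1.36, -0.937]
force: [-0.3, 0.3, -2.2]
grip_width: 0.0185
```

Readings carry about 1–2 N of noise, so I'll average several at each stop.

```bash
cat > f.py <<'E'
from h import *
F=[];Z=[]
for i in range(6):
    s=state();F.append(s["force"]);Z.append(s["tcp_pos"])
    if i<5: capture("wrist")
F=np.array(F);Z=np.mean(Z,0)
print("t",s["time_s"],"F",F.mean(0).round(2),"sd",F.std(0).round(2),"Fz",F[:,2].round(1),"xyz",Z.round(4),"depth mm",round((.088-(Z[2]-.2597))*1000,2))
E
python3 f.py
python3 -m pendant '[[[0.0005,0,0,0,0],[0.001,0,0,0,0],[0.0015,0,0,0,0],[0.002,0,0,0,0],[0.0025,0,0,0,0],[0.003,0,0,0,0],[0.003,0,0,0,0],[0.003,0,0,0,0],[0.003,0,0,0,0],[0.003,0,0,0,0]]]';python3 f.py
```

```text
t 10.85 F [-0.05  0.05 -1.97] sd [0.36 0.66 0.58] Fz [-2.2 -2.3 -3.  -1.3 -1.3 -1.8] xyz [0.5651 0.1225 0.3085] depth mm 39.16
time_s: 11.85
tcp_pos: [0.5652, 0.1225, 0.3063]
orientation: [0.936, 1.36, -0.936]
force: [0.7, 0.8, 1.2]
grip_width: 0.0186
t 12.1 F [0.74 0.51 0.19] sd [0.46 0.32 0.51] Fz [ 1.2 -0.3 -0.4  0.3  0.1  0.2] xyz [0.5652 0.1225 0.3063] depth mm 41.42
```

```bash
python3 -m pendant '[[[0.0005,0,0,0,0],[0.001,0,0,0,0],[0.0015,0,0,0,0],[0.002,0,0,0,0],[0.0025,0,0,0,0],[0.003,0,0,0,0],[0.003,0,0,0,0],[0.003,0,0,0,0],[0.003,0,0,0,0],[0.003,0,0,0,0]]]';python3 f.py
python3 -m pendant '[[[0.0005,0,0,0,0],[0.001,0,0,0,0],[0.0015,0,0,0,0],[0.002,0,0,0,0],[0.0025,0,0,0,0],[0.003,0,0,0,0],[0.003,0,0,0,0],[0.003,0,0,0,0],[0.003,0,0,0,0],[0.003,0,0,0,0]]]';python3 f.py
```

```text
time_s: 13.1
tcp_pos: [0.5651, 0.1225, 0.3038]
orientation: [0.936, 1.36, -0.937]
force: [1.2, 0.4, -1.5]
grip_width: 0.0183
t 13.35 F [ 0.21  0.22 -0.38] sd [0.66 0.52 0.51] Fz [-1.5 -0.4  0.1 -0.2 -0.  -0.2] xyz [0.5651 0.1225 0.3038] depth mm 43.89
time_s: 14.35
tcp_pos: [0.5651, 0.1225, 0.3014]
orientation: [0.936, 1.36, -0.936]
force: [0.5, 0.7, -0.4]
grip_width: 0.0186
t 14.6 F [ 0.13 -0.02 -0.24] sd [0.62 0.65 0.53] Fz [-0.4 -0.1  0.6  0.2 -0.9 -0.8] xyz [0.5652 0.1225 0.3014] depth mm 46.26
```

```bash
python3 -m pendant '[[[0.0005,0,0,0,0],[0.001,0,0,0,0],[0.0015,0,0,0,0],[0.002,0,0,0,0],[0.0022,0,0,0,0],[0.0022,0,0,0,0],[0.0022,0,0,0,0],[0.0022,0,0,0,0],[0.0022,0,0,0,0],[0.0022,0,0,0,0]]]';python3 f.py
```

```text
time_s: 15.6
tcp_pos: [0.5652, 0.1225, 0.2997]
orientation: [0.936, 1.36, -0.936]
force: [-0.2, -0.8, -0.6]
grip_width: 0.0189
t 15.85 F [ 0.01  0.28 -0.16] sd [0.58 0.63 0.46] Fz [-0.6  0.4 -0.7 -0.4  0.1  0.2] xyz [0.5652 0.1225 0.2997] depth mm 47.99
```

```bash
python3 -m pendant '[[[0.0005,0,0,0,0],[0.001,0,0,0,0],[0.0015,0,0,0,0],[0.002,0,0,0,0],[0.0022,0,0,0,0],[0.0022,0,0,0,0],[0.0022,0,0,0,0],[0.0022,0,0,0,0],[0.0022,0,0,0,0],[0.0022,0,0,0,0]]]';python3 f.py
```

```text
time_s: 16.85
tcp_pos: [0.5652, 0.1225, 0.2981]
orientation: [0.937, 1.36, -0.936]
force: [-1.1, -0.1, 4.2]
grip_width: 0.019
t 17.1 F [-0.25  0.12  3.8 ] sd [0.57 0.31 0.7 ] Fz [4.2 2.7 3.6 4.4 4.7 3.1] xyz [0.5652 0.1225 0.2981] depth mm 49.63
```

Fz is now about 4 N. That's either the seat, in line with the weak bump seen 13–15 mm higher, or the start of a bump. A further 0.5 mm push should tell which.

```bash
python3 -m pendant '[[[0.0002,0,0,0,0],[0.0004,0,0,0,0],[0.0006,0,0,0,0],[0.0007,0,0,0,0],[0.0007,0,0,0,0],[0.0007,0,0,0,0],[0.0007,0,0,0,0],[0.0007,0,0,0,0],[0.0007,0,0,0,0],[0.0007,0,0,0,0]]]';python3 f.py
```

```text
time_s: 18.1
tcp_pos: [0.5653, 0.1226, 0.2977]
orientation: [0.937, 1.36, -0.936]
force: [-0.3, 1.3, 6.2]
grip_width: 0.0187
t 18.35 F [-0.5   0.45  5.95] sd [0.19 0.47 0.54] Fz [6.2 5.8 6.7 5.3 6.3 5.3] xyz [0.5653 0.1226 0.2977] depth mm 50.01
```

Stiffness is about 5.7 N/mm, so this is the seat (6 N/mm), pressed about 1 mm. I'll add a small margin, then tug in steps.

```bash
python3 -m pendant '[[[0.0002,0,0,0,0],[0.0004,0,0,0,0],[0.0005,0,0,0,0],[0.0005,0,0,0,0],[0.0005,0,0,0,0],[0.0003,0,0,0,0],[0,0,0,0,0],[-0.0004,0,0,0,0],[-0.0008,0,0,0,0],[-0.0008,0,0,0,0]]]';python3 f.py
python3 -m pendant '[[[-0.0003,0,0,0,0],[-0.0006,0,0,0,0],[-0.0009,0,0,0,0],[-0.0012,0,0,0,0],[-0.0014,0,0,0,0],[-0.0014,0,0,0,0],[-0.0014,0,0,0,0],[-0.0014,0,0,0,0],[-0.0014,0,0,0,0],[-0.0014,0,0,0,0]]]';python3 f.py
```

```text
time_s: 19.35
tcp_pos: [0.5652, 0.1225, 0.298]
orientation: [0.936, 1.36, -0.936]
force: [-0.6, 1.3, 4.9]
grip_width: 0.0185
t 19.6 F [-0.29  0.83  4.47] sd [0.26 0.46 0.41] Fz [4.9 5.  4.2 4.6 3.8 4.4] xyz [0.5652 0.1225 0.298 ] depth mm 49.67
time_s: 20.6
tcp_pos: [0.565, 0.1224, 0.2989]
orientation: [0.936, 1.36, -0.937]
force: [0.7, 0.6, -7.2]
grip_width: 0.0188
t 20.85 F [ 0.78  0.27 -7.28] sd [0.47 0.28 0.29] Fz [-7.2 -7.2 -7.6 -7.4 -7.6 -6.7] xyz [0.565  0.1225 0.2989] depth mm 48.76
```

It's locked: the pull rises to about 6.6 N instead of sliding free. I'll raise a little further to bring the collet past 1 mm.

```bash
python3 -m pendant '[[[-0.0003,0,0,0,0],[-0.0006,0,0,0,0],[-0.0009,0,0,0,0],[-0.0012,0,0,0,0],[-0.0015,0,0,0,0],[-0.0018,0,0,0,0],[-0.0018,0,0,0,0],[-0.0018,0,0,0,0],[-0.0018,0,0,0,0],[-0.0018,0,0,0,0]]]';python3 f.py
```

```text
time_s: 21.85
tcp_pos: [0.5651, 0.1225, 0.3005]
orientation: [0.936, 1.36, -0.937]
force: [-0.1, -0.3, -10.9]
grip_width: 0.0186
t 22.1 F [  0.12   0.18 -11.01] sd [0.42 0.47 0.74] Fz [-10.9  -9.5 -11.2 -11.2 -11.6 -11.8] xyz [0.5651 0.1225 0.3005] depth mm 47.15
```

The collet slope shows clearly: about 2.3 N per mm over 1.6 mm, with a pull of about 10 N. That puts the collet roughly 2 mm up. Now I lower back to neutral force.

```bash
python3 -m pendant '[[[0.0004,0,0,0,0],[0.0008,0,0,0,0],[0.0012,0,0,0,0],[0.0016,0,0,0,0],[0.002,0,0,0,0],[0.0023,0,0,0,0],[0.0026,0,0,0,0],[0.0026,0,0,0,0],[0.0026,0,0,0,0],[0.0026,0,0,0,0]]]';python3 f.py
```

```text
time_s: 23.1
tcp_pos: [0.5652, 0.1226, 0.2987]
orientation: [0.937, 1.36, -0.936]
force: [-0.1, -0.3, -6.1]
grip_width: 0.0188
t 23.35 F [-0.14  0.08 -5.56] sd [0.81 0.46 0.53] Fz [-6.1 -6.  -4.8 -6.1 -5.2 -5.1] xyz [0.5652 0.1226 0.2987] depth mm 49.01
```

```bash
python3 -m pendant '[[[0.0002,0,0,0,0],[0.0004,0,0,0,0],[0.0006,0,0,0,0],[0.0007,0,0,0,0],[0.0007,0,0,0,0],[0.0007,0,0,0,0],[0.0007,0,0,0,0],[0.0007,0,0,0,0],[0.0007,0,0,0,0],[0.0007,0,0,0,0]]]';python3 f.py
```

```text
time_s: 24.35
tcp_pos: [0.5653, 0.1226, 0.2983]
orientation: [0.937, 1.359, -0.936]
force: [-0.2, 1.0, 3.3]
grip_width: 0.0183
t 24.6 F [-0.31  0.29  3.16] sd [0.75 0.54 0.42] Fz [3.3 2.3 3.5 3.  3.5 3.3] xyz [0.5653 0.1226 0.2982] depth mm 49.48
```

Force is near neutral (about 3 N down onto the seat). Next I open the gripper, check, then retreat straight up.

```bash
python3 -m pendant '[[[0,0,0,0,0.3],[0,0,0,0,0.6],[0,0,0,0,1],[0,0,0,0,1],[0,0,0,0,1],[0,0,0,0,1],[0,0,0,0,1],[0,0,0,0,1],[0,0,0,0,1],[0,0,0,0,1]]]';python3 f.py
python3 -m pendant '[[[-0.01,0,0,0,1],[-0.03,0,0,0,1],[-0.055,0,0,0,1],[-0.08,0,0,0,1],[-0.11,0,0,0,1],[-0.13,0,0,0,1],[-0.14,0,0,0,1],[-0.14,0,0,0,1],[-0.14,0,0,0,1],[-0.14,0,0,0,1]]]'
python3 - <<'E'
from h import *
for n in ("scene","wrist","top"):
    c=capture(n); np.savez(f"{n}5.npz",**c);cv2.imwrite(f"pics/{n}5.png",c["color"][:,:,::-1])
    if n=="scene": cv2.imwrite(f"pics/{n}5z.png",cv2.resize(c["color"][120:270,220:370,::-1],None,fx=4,fy=4,interpolation=cv2.INTER_CUBIC))
E
```

```text
time_s: 25.6
tcp_pos: [0.5652, 0.1225, 0.298]
orientation: [0.936, 1.36, -0.936]
force: [0.7, -0.2, 0.8]
grip_width: 0.0855
t 25.85 F [ 0.33 -0.16  0.12] sd [0.43 0.21 0.33] Fz [ 0.8 -0.  -0.1  0.1 -0.2  0.2] xyz [0.5652 0.1225 0.298 ] depth mm 49.72
time_s: 26.85
tcp_pos: [0.565, 0.1224, 0.4091]
orientation: [0.936, 1.361, -0.937]
force: [-0.5, 1.3, -0.2]
grip_width: 0.0856
```

View pics/scene5z.png

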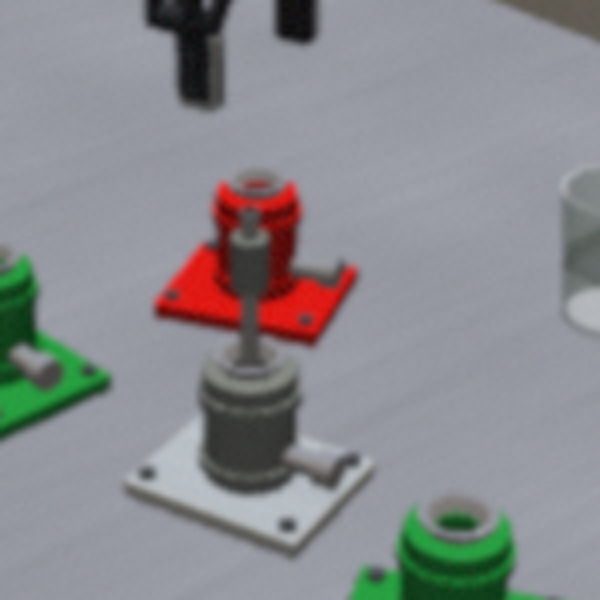

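View pics/wrist5.png

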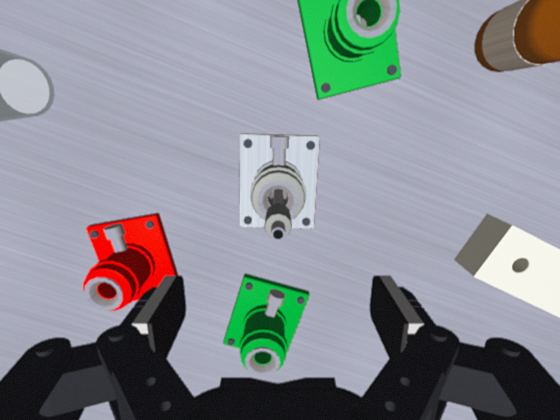

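View pics/top5.png

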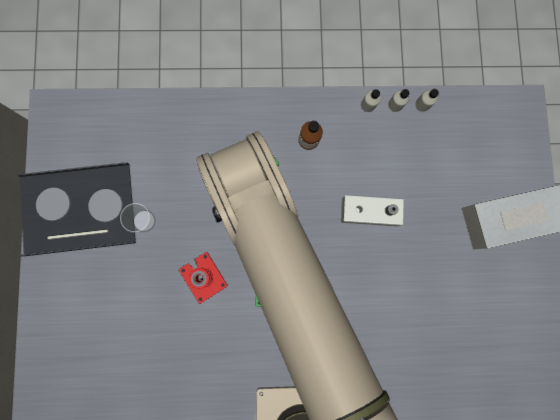

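The tube stands upright in the grey fitting, with its pipe end at wrist (278,233) and scene zoom (249,213). The gripper is clear and the spare, bottle and beaker sit where they were. One last check on height and tilt.

Run:
```python
from h import *
W=dict(np.load("wrist5.npz"));S=dict(np.load("scene5.npz"))
p=tri([ray(W,277.7,233.3),ray(S,249.5/4-.5+220,213.5/4-.5+120)])
print("pipe top",p,"nose z",p[2]-.135,"tilt", np.hypot(p[0]-.5653,p[1]-.1225)/.135)
a=dict(np.load("scene.npz"))["color"].astype(int);b=S["color"].astype(int)
for n,(x0,y0,x1,y1) in dict(bottle=(265,270,315,350),beaker=(355,160,395,205),spare=(100,275,133,310)).items(): print(n,np.abs(a-b)[y0:y1,x0:x1].mean().round(2))
```

```text
pipe top [0.56528599 0.12268411 0.17137656] nose z 0.036376560284399284 tilt 0.001367699468053304
bottle 2.73
beaker 2.91
spare 3.08
```

Nose height is 36–38 mm (locked range 13–40 mm), the tilt is about 0, and the bystanders haven't moved. I'm handing in.

```bash
python3 -c "
from bench import *
print(finish_job())"
```

```text
the job is handed in; nothing more can be done
None
```

The slim tube is locked upright in the grey fitting and I've handed the job in at about 27 s of the 51 s allowed. No verdict is reported.

- **Seat:** I met it about 49 mm below the rim. The force rose by about 5.7 N per mm, close to the 6 N per mm given. The highest reading while pressing was about 6.7 N. I then went a further 0.4 mm before tugging and took no reading at that point; I estimate 8–9 N there.
- **Lock and tug:** The tube held against an upward pull of about 10 N. The last 1.6 mm of lift rose at about 2.3 N per mm, which matches the collet spring, so I estimate the collet came up about 2 mm. I could not see the collet itself.
- **Final checks:** After release, two views put the nose about 36 mm above the fitting's underside; the arm's own reading gave about 38 mm. Both are inside the 42 mm limit. The tube is on the bore axis with almost no tilt, and the wrist force reads about zero. The gripper is about 11 cm clear. The spare tube, bottle and beaker look the same as in the first pictures.

One reading was unclear: the latch bump showed only weakly, as a single 2.9 N reading at about 37 mm. I relied on the seat stiffness and the tug to confirm the lock instead.

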